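Lower a board test press three clicks and hold it on its probes

TASK

Free the travel lock of the grey hand press: with the green driver turn the slotted screw of the red tab a quarter turn clockwise, so that the tab no longer stands under the lever, then stand the driver back in its hole in the wooden block. Now bring the circuit board down onto its test probes by pressing the lever down exactly three clicks, at no time over a fourth, and finish while still holding it pressed at the third click, for it springs back up when let go. Touch the lock with the driver only, and leave the bottle, the tin and the capacitor where they are.

Things in the scene. Friction and masses are not known exactly. Their poses are not given: they have to be found in the camera images.
- press: Grey cast hand press of a board test jig, fixed; base 196 x 140 mm, head top 136 mm high, its highest fixed part 175 mm. Origin: centre of its underside; x points from its front to its column, z up. The lever is on the -y side of the head, its arm at y = -50 mm. A white plate on the ram in the middle presses the board's carrier down onto sprung probes.
- lever (a joint): Lever, rad: 0 at rest (up), grows as its grip is pushed down, stop at 0.9. A sprung pawl rides over teeth, clicking at 0.1, 0.3, 0.5 (third) and 0.7 rad (tooth crests), notches at 0.2, 0.4, 0.6. A spring returns it from anywhere. The push down takes 7 to 22 N: it jumps by about 5 N on leaving a notch and falls off again before the next. The red tab blocks it until turned.
- lever_shaft (a point): Point on the lever's shaft axis (along the press's y) level with the middle of the grip: x = 14, y = -84, z = 122 mm of the press; axes as the press. At lever value q the grip's middle is from here 120 cos(0.72 - q) mm to the press's -x and 120 sin(0.72 - q) mm up.
- lever_grip (a point): Middle of the lever's black grip, on its axis: a round bar of 18 mm diameter, 56 mm long, along the press's y, at the front end of the lever, 120 mm from the shaft; 201 mm above the desk at rest, 136 mm at the third notch.
- lock (a joint): Travel lock, rad: near 0 locked (red tab, 36 mm long, points to the press's -y, under the lever); grows clockwise seen from above to its stop at 1.5 (tab points to the press's front). The lever is free from about 1.0. Turning takes about 0.04 N m, and the blade has up to 0.3 rad of play in the slot; it stays where it is left.
- lock_slot (a point): Centre of the top of the lock's round steel screw head, 21 mm diameter, at x = -24, y = -20, z = 147.5 mm of the press. Its slot runs straight across, 3 mm wide with bevelled lips, 3.5 mm deep, along this point's y axis (in line with the red tab); the point turns with the lock, z up.
- driver: Flat-blade driver, 121 mm long, 70 g, upright in the block. Origin: the blade's tip; z up the shank. Blade 10 mm wide along x (x must lie along the slot), 1.8 mm thick; shank 6 mm; black collar, 19 mm, from z = 50 mm rests on the block. Green hexagonal handle, z = 57 to 121 mm, 24 mm across flats, two of them facing +y and -y: grip it there. The yellow bar on its end lies along x.
- driver_stand: Wooden block, fixed, 58 x 100 x 52 mm high. Origin: centre of its underside. The driver's hole, 14 mm wide and right through, is at x = 0, y = -26 mm; two 8 mm holes at y = 14 and 34 mm are spare. In its place the driver's tip is 2 mm above the desk.
- amber_bottle: Brown bottle, 50 mm diameter, 87 mm high, loose; origin: centre of its underside. Leave alone.
- parts_tin: Small flat tin box, 58 x 84 x 26 mm, loose; origin: centre of its underside. Leave alone.
- capacitor: Blue capacitor on its end, 16 mm diameter, 34 mm high, loose; origin: centre of its underside. Leave alone.
Mind the look-alikes: they are no part of the job. What is meant by the driver is not blue, and is the larger of those in its own colour. What is shaped like the driver_stand but white is not meant.

How it is judged:
By the outcome, as a careful person would: the job done as asked, in the order asked, and still so for the second after the job is handed in, while the arm keeps its last pose, push and grip.
It also fails if it takes over 72 s, if anything falls off the work surface, if the arm or the gripper's body presses on something with over 40 N, if the wrist force passes 120 N, or if a joint passes its speed limit or range.

ROBOT

A 6-joint arm with a two-finger parallel gripper is mounted at the origin on a cart in front of the work surface, level with it; the furniture and walls round the work are solid. World frame = base frame: x ahead of the robot, y to its left, z up, the work surface at z = 0. Lengths are in mm, angles in rad, forces in N, time in s.
With the tool pointing down it reaches from about 425 to 1125 mm from the base axis. Payload 14.9 kg.
Tool frame: the origin (TCP) lies between the finger pads; the fingertips stand 19 mm ahead of it and the grasp point (between the pads) is the TCP (env.nose_length is the distance from the TCP to the fingertips, in mm); z points along the fingers, y is the line along which they close (so a half turn about z gives the same grasp; the last joint's range is limited). The gripper opens to 91 mm and grips with 3 to 60 N. Pads are 32 mm wide; open, the fingers measure 118 mm over their backs; the gripper's body (76 mm by 178 mm) begins 60 mm behind the grasp point.
Start: joints at [1.299, 0.379, 1.734, -0, 1.028, -0.033], TCP at [165.582, 680.147, 232.932] pointing down, gripper open.
Joint ranges: [-2.77, 2.77], [-0.74, 2.19], [0, 2.66], [-1.06, 4.2], [0.31, 2.87], [-3.08, 3.08]. Speed limits (rad/s): [1.89, 1.89, 2.39, 3.14, 3.14, 3.14].

INTERFACE

Orientations are given as a 3x3 rotation matrix whose columns are the frame's x, y, z axes.
In Python, from cell import env, cams, get_time_s, get_joint_pos, get_joint_vel, get_tau, get_tool_pos, get_ee_rot, get_force, get_moment, get_width, get_gripper_force gives the robot as it stands. Calls block until the motion is done:
- env.reach(position, orientation): joint-space move of the TCP to a pose.
- env.move_l(position, frame=None, feed=150): straight line of the TCP; frame=None keeps the orientation; feed is the mean speed in mm/s.
- env.movej(angles): joint-space move.
- env.gripper_to(opening, effort=None): finger opening in mm; effort is the grip in N (None keeps the last); returns when the fingers have stopped.
- env.sleep(seconds).
- env.ik(position, orientation): joint angles nearest the present ones, or None.
- cams.snapshot(name): name is "scene" or "side" or "wrist"; returns a dict with "pixels" (400x640x3 uint8, blue, green, red), "fx", "fy", "cx", "cy" (pixels), "distortion" ([k1, k2, p1, p2, k3] as OpenCV has them; the pictures are not rectified), "T" (4x4, takes a point from camera to world coordinates). Camera axes: x right, y up, looking along -z (the intrinsics and any distortion apply to the point x, -y, -z); pixel columns grow to the right and rows downward; lengths in mm; the calibration is good to about 2 mm. A picture is of the moment at which its call begins. There is no depth.
A pose or a line that the arm cannot do raises env.IKError and nothing moves.
- env.finish_job(): hands the job in; it is judged then, once.
Readings, each from a call of its own:
- get_time_s(): time.
- get_joint_pos(): joint angles.
- get_joint_vel(): joint speeds.
- get_tau(): joint torques, N m.
- get_tool_pos(): TCP position.
- get_ee_rot(): TCP orientation.
- get_force(): force on the tool from outside, world axes, zero at the start.
- get_moment(): the same for the moment, N m.
- get_width(): finger opening in mm.
- get_gripper_force(): force on a finger pad.
Only numpy, scipy, OpenCV 4.12 (cv2) and the standard library are available. Lean on these libraries where they do the work, as an engineer would, in place of code of your own. Each camera call takes 0.05 s, during which the arm holds its last target. There are 200 camera calls.

## Working session

There is one attempt and no reset: what is moved stays moved. The work goes in short steps, each a Python script; the robot and the scene stay as the last script left them, time stands still between calls to the robot, and variables do not carry over. Pictures are saved under pics/ and viewed, at most 10 in all, crops included, and the job is handed in when it is done.

```bash
ls; mkdir -p pics; python3 - <<'E'
from cell import *
import cv2,numpy as np,pickle
for n in ("scene","side"):
    s=cams.snapshot(n); pickle.dump(s,open(f"pics/{n}.pkl","wb")); cv2.imwrite(f"pics/{n}.png",s["pixels"])
    print(n,s["fx"],s["cx"],s["cy"],s["distortion"],np.round(s["T"],3).tolist())
s=cams.snapshot("wrist"); pickle.dump(s,open(f"pics/wrist.pkl","wb")); cv2.imwrite("pics/wrist.png",s["pixels"]);print(np.round(s["T"],3).tolist(),s["fx"],s["distortion"])
print(get_time_s())
E
```

```text
pics
scene 518.4996875343287 322.7798243344621 195.04123546642376 [-0.01938095  0.          0.          0.          0.        ] [[0.602, 0.335, -0.725, -499.03], [-0.799, 0.262, -0.542, -776.25], [0.008, 0.905, 0.425, 739.467], [0.0, 0.0, 0.0, 1.0]]
side 474.28660922296797 318.7649461118438 197.3585958721648 [0.00093016 0.         0.         0.         0.        ] [[-0.974, 0.129, -0.188, 329.747], [-0.228, -0.546, 0.806, 836.084], [0.001, 0.828, 0.561, 726.026], [0.0, 0.0, 0.0, 1.0]]
[[0.237, -0.933, -0.271, 87.623], [0.971, 0.227, 0.068, 699.93], [-0.002, -0.279, 0.96, 384.787], [0.0, 0.0, 0.0, 1.0]] 346.57245725180906 [-0.05677401  0.          0.          0.          0.        ]
0.15
```

View pics/scene.png

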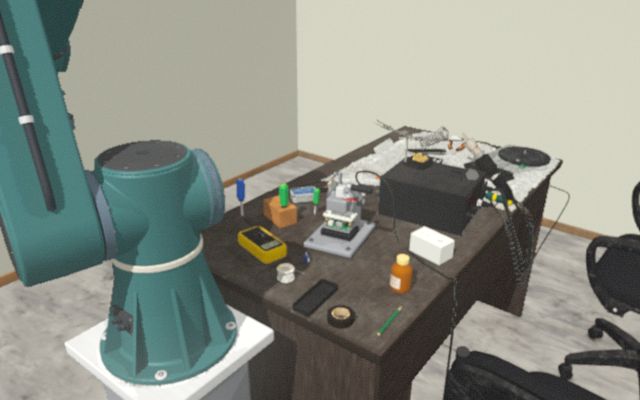

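View pics/side.png

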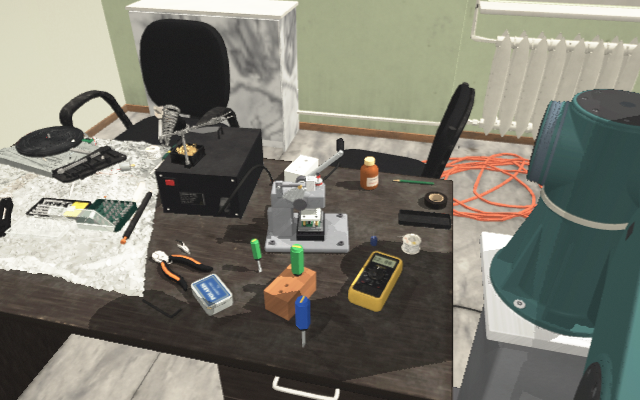

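```bash
cat > h.py <<'E'
import numpy as np,cv2,pickle
def ray(s,px):
    K=np.array([[s["fx"],0,s["cx"]],[0,s["fy"],s["cy"]],[0,0,1.]])
    u=cv2.undistortPoints(np.array([[px]],float),K,np.array(s["distortion"]))[0,0]
    T=np.array(s["T"]); return T[:3,3],T[:3,:3]@np.array([u[0],-u[1],-1])
def onz(s,px,z):
    o,d=ray(s,px); return o+d*(z-o[2])/d[2]
def tri(*obs):
    A=np.zeros((3,3));b=np.zeros(3);L=[]
    for s,p in obs:
        o,d=ray(s,p);d=d/np.linalg.norm(d);P=np.eye(3)-np.outer(d,d);A+=P;b+=P@o;L.append((o,P))
    x=np.linalg.solve(A,b); return x,[np.linalg.norm(P@(x-o)) for o,P in L]
def proj(s,X):
    T=np.array(s["T"]);c=T[:3,:3].T@(np.asarray(X,float)-T[:3,3])
    K=np.array([[s["fx"],0,s["cx"]],[0,s["fy"],s["cy"]],[0,0,1.]])
    return cv2.projectPoints(np.array([[c[0],-c[1],-c[2]]]),np.zeros(3),np.zeros(3),K,np.array(s["distortion"]))[0].ravel()
def load(n): return pickle.load(open(f"pics/{n}.pkl","rb"))
def snap(n,f):
    from cell import cams
    s=cams.snapshot(n);pickle.dump(s,open(f"pics/{f}.pkl","wb"));cv2.imwrite(f"pics/{f}.png",s["pixels"]);return s
E
python3 - <<'E'
from h import *
a,b=load("scene"),load("side")
print("driver top",tri((a,(284,186)),(b,(297,248))))
print("small green top",tri((a,(317,189)),(b,(255,240))))
print("blue",tri((a,(241,181)),(b,(303,299))))
for p in [(268,249),(347,250),(349,214)]: print("base side",onz(b,p,12))
for p in [(305,246),(350,260),(376,225)]: print("base scene",onz(a,p,12))
for p in [(337,148),(340,145),(275,185),(325,180)]: print(p,onz(b,p,140))
print("bottle",onz(b,(370,187),0),"cap?",onz(b,(374,240),0))
for p in [(265,291),(286,316),(316,290),(294,268)]: print("block top",onz(b,p,52))
big=cv2.resize(np.hstack([a["pixels"][160:270,220:390],b["pixels"][140:250,240:410]]),None,fx=2.35,fy=2.35,interpolation=cv2.INTER_CUBIC);print(big.shape)
big=np.vstack([cv2.resize(a["pixels"][150:260,260:400],(560,440))[:290],cv2.resize(b["pixels"][140:215,240:380],(560,300))]);cv2.imwrite("pics/c1.png",big)
E
```

```text
driver top (array([537.44851276, 142.17581441, 117.57101019]), [np.float64(2.1697472510035154), np.float64(2.1697472510034728)])
small green top (array([642.095775  ,  99.76276657,  83.29691848]), [np.float64(0.8339274901862094), np.float64(0.8339274901861767)])
blue (array([490.79848502, 270.94148142, 115.61537762]), [np.float64(1.3152086524214845), np.float64(1.3152086524216648)])
base side [635.53588897  43.31333127  12.        ]
base side [456.99802375   4.93392727  12.        ]
base side [ 477.4117417  -135.00917633   12.        ]
base scene [450.42651042  -7.4277882   12.        ]
base scene [ 466.91122698 -144.64389599   12.        ]
base scene [672.23032271 -97.24834179  12.        ]
(337, 148) [ 532.91782089 -241.19523277  140.        ]
(340, 145) [ 528.5110813  -259.35074157  140.        ]
(275, 185) [635.99152852 -33.16886944 140.        ]
(325, 180) [529.13941365 -80.56718217 140.        ]
bottle [ 445.04553988 -292.32408392    0.        ] cap? [402.42439455 -60.34714431   0.        ]
block top [584.30578256 209.82305992  52.        ]
block top [526.05114387 261.77269945  52.        ]
block top [487.51197442 184.26764687  52.        ]
block top [546.74766725 133.18773897  52.        ]
(258, 799, 3)
```

View pics/c1.png

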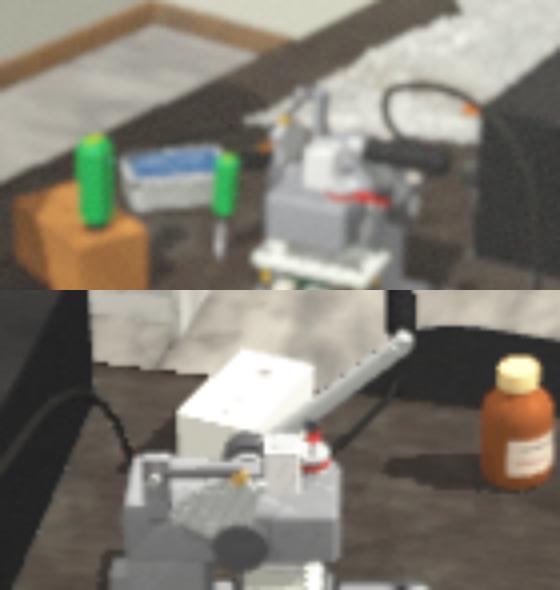

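```bash
python3 - <<'E'
from h import *
from cell import *
R=get_ee_rot(); print(np.round(R,3).tolist())
s=load("wrist");T=np.array(s["T"]);p=np.array([165.582, 680.147, 232.932])
print("cam in tool",R.T@(T[:3,3]-p),(R.T@-T[:3,2]))
R2=np.eye(3);
def Rt(a): c,s=np.cos(a),np.sin(a); return np.array([[c,s,0],[s,-c,0],[0,0,-1.]])
# camera on base side: try tool x axis yaw options
rel=R.T@(T[:3,3]-p)
for a in (0,np.pi/2,np.pi,-np.pi/2):
    print(a,Rt(a)@rel, env.ik([590,-60,330],Rt(a)), env.ik([540,150,330],Rt(a)))
E
```

```text
[[-0.972, 0.237, -0.0], [0.237, 0.972, -0.001], [0.0, -0.001, -1.0]]
cam in tool [  80.43030244    0.6522088  -151.85352648] [-0.27895293 -0.00106066  0.96030419]
0 [ 80.43030244  -0.6522088  151.85352648] [-1.40645506e-01  1.07455695e-01  1.88692226e+00 -4.44089210e-16
  1.14721470e+00  1.43015082e+00] [ 2.29360851e-01  5.04639531e-02  1.94856022e+00 -4.44089210e-16
  1.14256848e+00  1.80015718e+00]
1.5707963267948966 [  0.6522088   80.43030244 151.85352648] [-1.40645506e-01  1.07455695e-01  1.88692226e+00 -4.44089210e-16
  1.14721470e+00 -1.40645506e-01] [ 2.29360851e-01  5.04639531e-02  1.94856022e+00 -4.44089210e-16
  1.14256848e+00  2.29360851e-01]
3.141592653589793 [-80.43030244   0.6522088  151.85352648] [-1.40645506e-01  1.07455695e-01  1.88692226e+00 -4.44089210e-16
  1.14721470e+00 -1.71144183e+00] [ 2.29360851e-01  5.04639531e-02  1.94856022e+00 -4.44089210e-16
  1.14256848e+00 -1.34143548e+00]
-1.5707963267948966 [ -0.6522088  -80.43030244 151.85352648] [-1.40645506e-01  1.07455695e-01  1.88692226e+00 -4.44089210e-16
  1.14721470e+00  3.00094715e+00] [ 2.29360851e-01  5.04639531e-02  1.94856022e+00 -4.44089210e-16
  1.14256848e+00 -2.91223180e+00]
```

```bash
cat >> h.py <<'E'
def Rt(a):
    c,s=np.cos(a),np.sin(a); return np.array([[c,s,0],[s,-c,0],[0,0,-1.]])
E
python3 - <<'E'
from h import *
from cell import *
env.reach([580,142,330],Rt(np.pi)); a=snap("wrist","w1")
env.reach([590,-72,350],Rt(np.pi)); b=snap("wrist","w2")
print(get_time_s(), get_force())
print([proj(b,(541,-72,147.5)),proj(a,(537,142,123))])
cv2.imwrite("pics/w12.png",np.hstack([a["pixels"][:,120:520],b["pixels"][:,120:520]]))
E
```

```text
3.55 [ 0.11298324 -0.10667585 -0.96713912]
[array([312.92500961, 128.19113584]), array([313.33164559, 133.82451429])]
```

View pics/w12.png

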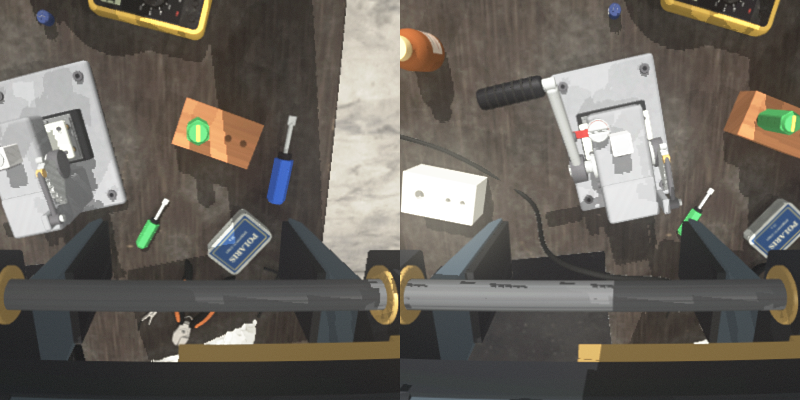

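```bash
python3 - <<'E'
from h import *
from cell import *
S=np.array([541,-72]);D=np.array([537,142])
def go(xy,z,a):
    env.reach([*xy,z],Rt(a)) 
go(S+[20,0],260,np.pi); a=snap("wrist","s1")
go(D+[20,0],220,np.pi); b=snap("wrist","d1")
go(D-[20,0],220,0); c=snap("wrist","d2")
go(S-[20,0],260,0); d=snap("wrist","s2")
print(get_time_s(), get_force())
ims=[]
for s,X in ((a,[*S,147.5]),(d,[*S,147.5]),(b,[*D,123]),(c,[*D,123])):
    u,v=proj(s,X).round().astype(int); print(u,v)
    x0,y0=u-48,max(v-36,0); print("crop",x0,y0)
    ims.append(cv2.resize(s["pixels"][y0:y0+72,x0:x0+96],(384,288),interpolation=cv2.INTER_CUBIC))
cv2.imwrite("pics/c4.png",np.vstack([np.hstack(ims[:2]),np.hstack(ims[2:])]))
E
```

```text
8.625 [ 0.26388693  1.17239546 -0.29431719]
313 175
crop 265 139
317 173
crop 269 137
314 179
crop 266 143
316 177
crop 268 141
```

View pics/c4.png

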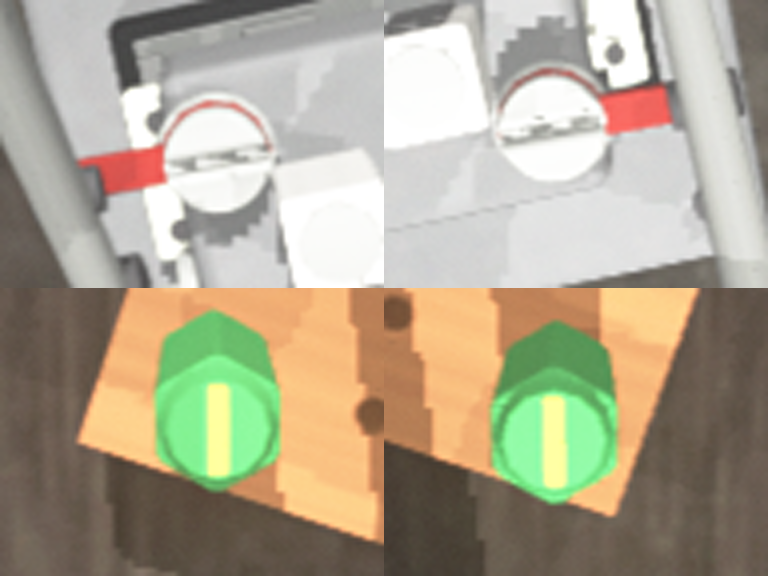

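```bash
cat > m.py <<'E'
from h import *
def slot(s,px,manual):
    x0,y0=int(px[0])-16,int(px[1])-16
    g=cv2.cvtColor(s["pixels"][y0:y0+33,x0:x0+33],cv2.COLOR_BGR2GRAY)
    G=cv2.resize(g,None,fx=8,fy=8,interpolation=cv2.INTER_CUBIC)
    c=cv2.HoughCircles(cv2.GaussianBlur(G,(9,9),2),cv2.HOUGH_GRADIENT,1,400,param1=100,param2=10,minRadius=92,maxRadius=122)
    c=c[0][0] if c is not None else [np.nan]*3
    h=[x0+(c[0]+.5)/8-.5,y0+(c[1]+.5)/8-.5]
    yy,xx=np.mgrid[y0:y0+33,x0:x0+33]; 
    m=(np.hypot(xx-manual[0],yy-manual[1])<10)&(g<225)
    P=np.array([onz(s,(x,y),147.5)[:2] for x,y in zip(xx[m],yy[m])])
    w=np.linalg.svd(P-P.mean(0))[2][0]
    print("slot hough",np.round(h,2),round(c[2]/8,2),onz(s,h,147.5)[:2].round(2),"manual",onz(s,manual,147.5)[:2].round(2),"dark",m.sum(),P.mean(0).round(2),np.degrees(np.arctan2(w[1],w[0]))%180)
def bar(s,px):
    hsv=cv2.cvtColor(s["pixels"],cv2.COLOR_BGR2HSV);m=cv2.inRange(hsv,(22,60,150),(36,255,255))
    x0,y0=int(px[0]),int(px[1]);k=np.zeros_like(m);k[y0-25:y0+25,x0-25:x0+25]=1;ys,xs=np.nonzero(m*k)
    P=np.array([onz(s,(x,y),123)[:2] for x,y in zip(xs,ys)]);w=np.linalg.svd(P-P.mean(0))[2][0]
    print("bar",len(xs),P.mean(0).round(2),np.degrees(np.arctan2(w[1],w[0]))%180, "ext",np.ptp(P@w))
def e(s,p,z): return onz(s,p,z)[:2].round(1)
E
python3 - <<'E'
from m import *
m1=(265+218.5/4-.4,139+157.5/4-.4);m2=(269+167/4-.4,137+129.5/4-.4)
slot(load("s1"),m1,m1);slot(load("s2"),m2,m2)
s=load("s1");t=load("s2")
print("slot ends",[e(s,(265+x/4-.4,139+y/4-.4),147.5) for x,y in ((167,163),(270,152))],[e(t,(269+x/4-.4,137+y/4-.4),147.5) for x,y in ((117,136),(216,122))])
d=load("d1");bar(d,(266+218/4,143+(430-288)/4));f=load("d2");bar(f,(268+(555-384)/4,141+(442-288)/4))
# block edge directions
print("block",e(d,(266+78/4,143+154/4),52),e(d,(266+384/4,143+253/4),52))
# press base corners in w2 (crop offset x 400-120)
w=load("w2");print("base",[e(w,(u-280,v),12) for u,v in ((652,54),(548,84),(684,197),(585,212))])
print("grip", [e(w,(u-280,v),201) for u,v in ((480,99),(552,89))])
E
```

```text
slot hough [318.88 178.38] 13.22 [543.87 -67.02] manual [543.55 -66.75] dark 72 [543.76 -66.54] 99.48244803460514
slot hough [310.62 168.62] 13.05 [544.34 -66.91] manual [544.07 -66.69] dark 79 [543.83 -67.21] 101.78056421995616
slot ends [array([544.7, -76.9]), array([542.4, -56.6])] [array([542.8, -57. ]), array([545.5, -76.2])]
bar 151 [535.25 145.61] 16.090201968237444 ext 27.909978693714038
bar 150 [536.45 145.97] 117.45994525661999 ext 28.673724293550308
block [556.3 114.5] [581.1 188.4]
base [array([455. ,   5.9]), array([ 493.4, -133.6]), array([653. ,  61.7]), array([676.3, -84.9])]
grip [array([ 511.5, -167.1]), array([ 503.8, -105.8])]
```

```bash
python3 - <<'E'
from m import *
for n,px in (("d1",(266+218/4,143+(430-288)/4)),("d2",(268+(555-384)/4,141+(442-288)/4))):
    s=load(n);p=s["pixels"].astype(int);yy,xx=np.mgrid[:400,:640]
    near=np.hypot(xx-px[0],yy-px[1])<17
    m=near&(p[...,1]>215)&(p[...,2]>200)
    ys,xs=np.nonzero(m);P=np.array([onz(s,q,123)[:2] for q in zip(xs,ys)]);w=np.linalg.svd(P-P.mean(0))[2][0]
    print(n,len(xs),P.mean(0),np.degrees(np.arctan2(w[1],w[0]))%180,np.ptp(P@w),np.ptp(P@[w[1],-w[0]]))
E
```

```text
d1 135 [536.26206047 146.70635615] 0.49785990560701754 16.749395772791445 3.7787378110483303
d2 130 [535.33444599 146.30470867] 4.115489245267213 16.85289496445148 22.34912324757086
```

```bash
python3 - <<'E'
from m import *
from cell import *
f=load("d2");print(e(f,(268+(555-384)/4-.4,141+(442-288)/4-.4),123))
g=load("d1");print(e(g,(266+(218)/4-.4,143+(430-288)/4-.4),123))
D=[536,146.6]
env.gripper_to(60)
env.reach([*D,170],Rt(0)); env.move_l([*D,98],feed=120)
env.gripper_to(15,40); print("w",get_width(),get_gripper_force(),get_force(),get_tool_pos())
env.sleep(.2);print(get_force(),get_moment())
env.move_l([*D,290],feed=200)
print(get_tool_pos(),get_width(),get_force(),get_moment(),get_time_s())
snap("side","g_side");snap("scene","g_scene")
E
```

```text
[535.7 146.4]
[536.3 146.5]
w 23.683291924338032 40.00056609744206 [-1.28937391 -0.49966858  2.62127666] [536.07508478 146.62767755  98.11921862]
[ 0.03441802 -0.80239812  4.14206193] [-0.0767873   0.3772824   0.00606839]
[535.40182119 146.43705272 288.77814796] 24.033400866499097 [-0.59516886 -0.01518195 -0.53768984] [-0.04795458  0.21449536  0.01858589] 12.9167
```

```bash
python3 - <<'E'
from m import *
from cell import *
S=np.array([544.0,-66.9]);a=np.radians(100.5)
env.reach([*S,290],Rt(a)); env.move_l([*S,252],feed=120); env.sleep(.3)
f0=get_force();m0=get_moment();print("f0",f0,m0,get_tool_pos())
snap("side","i_side");snap("scene","i_scene")
z=247
while z>=240:
    env.move_l([*S,z],feed=30);env.sleep(.1)
    f=get_force()-f0;print(z,get_tool_pos().round(2),f.round(2),(get_moment()-m0).round(3))
    if f[2]>8: break
    z-=1
print(get_time_s(),get_width())
snap("side","j_side");snap("scene","j_scene")
b=load("j_side")["pixels"][130:220,250:370];c=load("j_scene")["pixels"][150:240,290:410]
cv2.imwrite("pics/j.png",cv2.resize(np.hstack([c,b]),(800,300),interpolation=cv2.INTER_CUBIC))
E
```

```text
f0 [-0.00793378 -0.33837298 -0.84979087] [-0.06000524  0.09912134 -0.03203981] [544.29194859 -66.93447224 252.60259096]
247 [544.03 -66.9  246.98] [-0.24  0.59  0.14] [ 0.002 -0.097 -0.001]
246 [544.   -66.88 246.02] [-0.62  1.05 -0.34] [-0.025 -0.06   0.036]
245 [543.99 -66.89 244.97] [0.27 0.23 1.18] [-0.025 -0.038  0.035]
244 [544.   -66.91 244.  ] [-0.45  0.9  -0.55] [-0.132 -0.053 -0.018]
243 [543.98 -66.89 242.95] [-0.68  0.82  0.51] [-0.014 -0.065  0.059]
242 [544.12 -66.9  242.04] [ 2.06 -0.03  0.24] [ 0.006 -0.446  0.012]
241 [544.14 -66.9  241.04] [ 2.11  0.33 -1.09] [ 0.006 -0.7   -0.009]
240 [544.14 -66.92 240.08] [2.63 0.83 0.96] [ 0.1   -0.765  0.031]
18.6083 23.5480452281376
```

View pics/j.png

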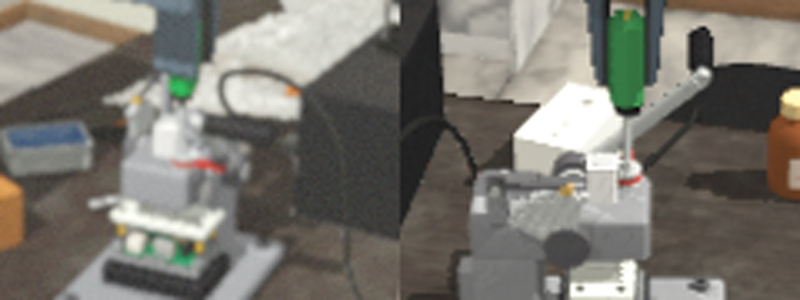

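```bash
python3 - <<'E'
from m import *
from cell import *
S=np.array([544.2,-66.9]);a=np.radians(100.5)
for d in (.3,.6,.9,1.2,1.35,1.45,1.55,1.62,1.68):
    env.move_l([*S,240.3],frame=Rt(a-d),feed=40);env.sleep(.1)
    f=get_force();m=get_moment();print(d,get_tool_pos().round(1),f.round(1),m.round(3),round(get_time_s(),2))
    if abs(m[2])>.25 or np.linalg.norm(f)>20: break
print(get_width(),get_ee_rot()[:,0])
E
```

```text
0.3 [544.3 -66.9 240.3] [ 4.6  0.1 -2.7] [-0.221 -1.189  0.031] 19.26
0.6 [544.4 -67.  240.3] [ 4.9 -1.2 -4. ] [-0.321 -1.43   0.043] 19.81
0.9 [544.5 -67.  240.3] [ 6.7  0.4 -3.8] [-0.322 -1.606  0.12 ] 20.36
1.2 [544.7 -67.  240.4] [ 6.9 -2.  -4.3] [-0.441 -1.714 -0.003] 20.91
1.35 [544.7 -67.1 240.4] [ 6.7 -2.2 -4.3] [-0.495 -1.814  0.063] 21.31
1.45 [544.6 -67.2 240.5] [ 6.2 -3.4 -3.4] [-0.844 -1.387  0.063] 21.66
1.55 [544.6 -67.2 240.5] [ 5.  -3.1 -3.7] [-0.775 -1.418  0.021] 22.01
1.62 [544.6 -67.2 240.5] [ 5.6 -3.  -3.4] [-0.757 -1.456  0.055] 22.36
1.68 [544.6 -67.2 240.5] [ 5.8 -3.1 -3.1] [-0.812 -1.418  0.086] 22.71
23.490119674334142 [0.99712548 0.07576064 0.00104893]
```

```bash
python3 - <<'E'
from m import *
from cell import *
S=np.array([544.6,-67.2]);a=np.radians(100.5);D=[536,146.6]
env.move_l([*S,240.5],frame=Rt(a-1.6),feed=40)
env.move_l([*S,290],feed=120); snap("side","k_side");snap("scene","k_scene");w=snap("wrist","k_w")
env.reach([*D,290],Rt(0)); env.move_l([*D,165],feed=200); env.sleep(.2);f0=get_force()
for z in (140,120,108,102,98.5):
    env.move_l([*D,z],feed=100); f=get_force()-f0; print(z,f.round(1))
    if f[2]>12 or np.hypot(*f[:2])>12: break
env.sleep(.2);print(get_force()-f0,get_time_s())
b=load("k_side")["pixels"][130:220,250:370];c=w["pixels"][120:240,240:400]
cv2.imwrite("pics/k.png",np.hstack([cv2.resize(c,(400,300)),cv2.resize(b,(400,300))]))
E
```

```text
140 [ 0.2 -0.2  0.6]
120 [ 0.6 -0.3 -0.2]
108 [ 0.7 -0.5 -0. ]
102 [ 0.6 -0.5 -0.7]
98.5 [ 0.1 -0.6 -0.9]
[ 0.30169821 -0.29978649  0.20280491] 27.225
```

View pics/k.png

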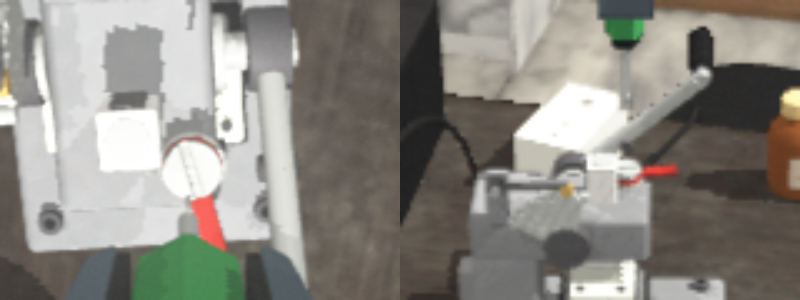

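```bash
python3 - <<'E'
from m import *
from cell import *
S=np.array([544.6,-67.1]);D=[536,146.6];r=np.radians
env.move_l([*D,290],feed=250)
env.reach([*S,290],Rt(r(26))); env.move_l([*S,249],feed=150); env.sleep(.2);f0=get_force();m0=get_moment()
ok=True
for z in (246,244.5,243,241.5,240.3):
    env.move_l([*S,z],feed=40);f=get_force()-f0;print(z,f.round(1))
    if f[2]>8: ok=False;break
if ok:
    for d in (15,5,0,-4,-7,-10):
        env.move_l([*S,240.3],frame=Rt(r(d)),feed=40);env.sleep(.1)
        f=get_force()-f0;m=get_moment()-m0;print(d,f.round(1),m.round(3))
        if abs(m[2])>.25 or np.linalg.norm(f)>20: break
    env.move_l([*S,240.5],frame=Rt(r(d+5)),feed=40)
    env.move_l([*S,290],feed=120);w=snap("wrist","l_w")
    cv2.imwrite("pics/l.png",cv2.resize(w["pixels"][120:240,240:400],(400,300)))
print(get_time_s(),get_width())
E
```

```text
246 [ 0.1  0.6 -0.4]
244.5 [-0.6  0.  -0.1]
243 [ 1.  -0.7 -0.1]
241.5 [ 3.3 -1.9 -1.1]
240.3 [ 2.6 -2.8 -1.6]
15 [ 2.4 -5.1 -0.6] [-1.291 -0.495 -0.032]
5 [ 2.3 -5.6 -0.5] [-1.371 -0.472  0.031]
0 [ 2.1 -4.8 -1. ] [-1.296 -0.432  0.032]
-4 [ 1.6 -4.4  0.5] [-1.276 -0.382  0.09 ]
-7 [ 1.  -3.9 -0.3] [-1.224 -0.374  0.07 ]
-10 [ 1.  -4.5  0.2] [-1.25  -0.316  0.068]
34.0083 23.957511517984894
```

View pics/l.png

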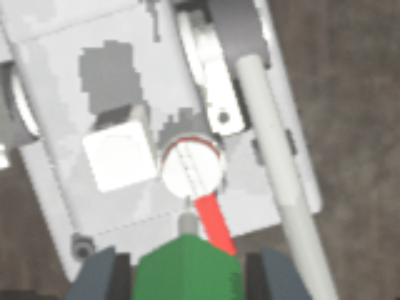

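```bash
python3 - <<'E'
from m import *
from cell import *
D=[536,146.6]
env.reach([*D,290],Rt(0)); env.move_l([*D,150],feed=250);env.sleep(.1);f0=get_force()
for z in (120,106,98.3):
    env.move_l([*D,z],feed=120);f=get_force()-f0;print(z,f.round(1))
    if np.linalg.norm(f)>12: break
else:
    env.sleep(.2);env.gripper_to(50);env.move_l([*D,150],feed=150);env.move_l([*D,290],feed=250)
    env.gripper_to(0,40)
    psi=np.radians(11.5);c,s=np.cos(psi),np.sin(psi)
    C=np.array([563.8,-42.6]);l=lambda x,y:C+[c*x-s*y,s*x+c*y]
    print(l(-76.2,-84))
    env.reach([*l(-76.2,-84),250],Rt(psi)); env.sleep(.2)
    print(get_tool_pos(),get_force(),get_moment(),get_time_s())
    a=snap("side","n_side");b=snap("scene","n_scene")
    cv2.imwrite("pics/n.png",np.hstack([cv2.resize(a["pixels"][130:310,240:400],(400,450)),cv2.resize(b["pixels"][130:265,260:380],(400,450))]))
E
```

```text
120 [ 0.6 -1.7  1.3]
106 [ 0.  -1.   0.2]
98.3 [-0.1 -1.   0.3]
[ 505.876644   -140.10551179]
[ 506.22621111 -139.29559372  250.1200801 ] [ 0.70672584  0.1999058  -1.10938998] [-0.06247288  0.18646333 -0.01564969] 40.75
```

View pics/n.png

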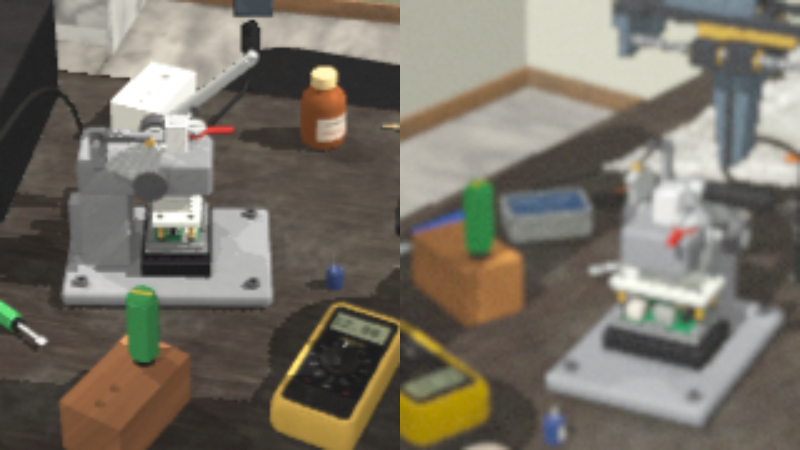

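```bash
python3 - <<'E'
from m import *
from cell import *
psi=np.radians(11.5);c,s=np.cos(psi),np.sin(psi);C=np.array([563.8,-42.6])
def P(q):
    x,y=14-120*np.cos(.72-q),-84; return [C[0]+c*x-s*y,C[1]+s*x+c*y,122+120*np.sin(.72-q)+9+env.nose_length]
f0=get_force();p=P(0);env.move_l([p[0],p[1],p[2]+4],feed=80)
for q in (0,.05,.1,.15,.2,.25,.3,.35,.4,.45,.5,.54,.57,.6):
    env.move_l(P(q),feed=40);f=get_force()-f0;print(q,(get_tool_pos()-P(q)).round(1),f.round(1),round(get_time_s(),2))
    if np.linalg.norm(f)>50: print("ABORT");break
env.sleep(.3);print(get_force()-f0,get_tool_pos()-P(q),get_time_s())
a=snap("side","p_side");b=snap("scene","p_scene")
cv2.imwrite("pics/p.png",np.hstack([cv2.resize(a["pixels"][130:310,240:400],(400,450)),cv2.resize(b["pixels"][130:265,260:380],(400,450))]))
E
```

```text
0 [ 0.4 -0.1  0.2] [ 0.1 -0.1  1. ] 41.46
0.05 [ 0.8 -0.2  0.9] [0.7 1.8 9.9] 41.76
0.1 [ 0.3 -0.3  0.7] [-2.5 -0.6 11.6] 42.06
0.15 [-0.3 -0.5  0.4] [-6.5 -2.  12.1] 42.36
0.2 [-0.4 -0.5  0.4] [-7.6 -3.3 11.7] 42.66
0.25 [-0.5 -0.6  0.6] [-11.1  -4.8  17.1] 42.96
0.3 [-0.5 -0.6  0.4] [-8.3 -4.5 13. ] 43.26
0.35 [-0.4 -0.5  0.2] [-5.4 -2.9  9. ] 43.56
0.4 [-0.2 -0.5  0.3] [-6.4 -4.  10.7] 43.86
0.45 [-0.5 -0.6  0.3] [-9.  -4.8 13.4] 44.16
0.5 [-0.3 -0.5  0.3] [-6.2 -4.6 10.2] 44.46
0.54 [-0.2 -0.5  0.2] [-3.5 -3.4  7.5] 44.73
0.57 [-0.1 -0.4  0.1] [-3.3 -3.4  7.2] 44.98
0.6 [-0.  -0.4  0.3] [-4.1 -3.   9. ] 45.23
[-5.02174352 -2.73586222  9.37172176] [-0.00109965 -0.42231921  0.39699176] 45.525
```

View pics/p.png

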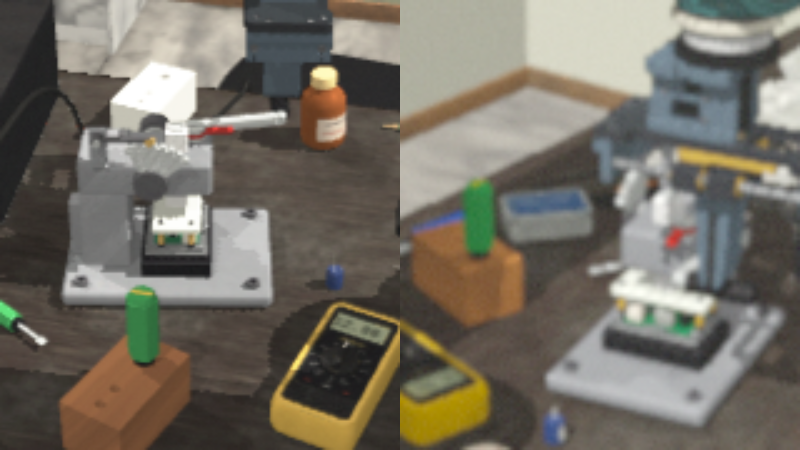

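```bash
python3 -c "
from cell import *
print(get_force(),get_tool_pos());print(env.finish_job())"
```

```text
[-4.15038272 -3.32727106  9.5322792 ] [ 477.55835736 -146.29720524  164.80681734]
the job is handed in; nothing more can be done
None
```

I handed the job in with the lock turned clear of the lever, the driver back upright in its hole, and the lever held at the third notch (0.6 rad by commanded position and force readings). The first turn left the tab about 0.3 rad short, so I put the driver back in for a second turn.

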